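# Seat the resin nest and bolt it in

### The job

Get the printing station ready: push the orange resin nest along its guides until it is fully home against the rear stop. Then press the red safety catch down with one fingertip and keep it down while the other fingertip slides the black-tabbed bolt fully home in front of the nest, and let the catch spring back up so that the bolt is locked. Only push and press: the nest must not be lifted or tipped, and the loose parts on the table stay where they are.

Things in the scene. Friction and masses are not known exactly. Their poses are not given: they have to be found in the camera images.
- station: Fixed grey column with an aluminium plate, its top 115 mm above the table. Own x: the way the bolt moves to lock (right, seen from the robot); y: the way the nest is pushed in (away from the robot); z up. Origin on the table, below the bolt's centre line, at the inner face of the left guide. Plate: y -28 to 81, x -22 to 94 mm, with an arm to x -96 mm, y -26 to 24, for the lock.
- seat (a point): Fixed point on the plate's top, under the nest's centre when the nest is home: (40, 39, 115) mm in the station's frame, axes as the station's. Pocket about it: guides with inner faces at station x = 0 and 80 mm, from y = 20 to 79 mm, 37 mm high, lips 4 mm over the nest's edges; rear stop at y = 69 mm; open towards -y.
- nest: Loose orange resin block with black inlay, 75 mm along station x, 60 mm along station y, 28 to 31 mm high, 0.15 to 0.31 kg; origin at the centre of its underside; own x lies 15 degrees clockwise (from above) of the pushing direction. Starts between the guides 10 to 22 mm short of home, 2.5 mm play each side. Home, it is 3 mm clear of the bolt's bar; short of home the bolt runs into it.
- nest_face (a point): Moves with the nest: the middle of its near face, the one to push on, 14 mm above its underside; x along the pushing direction, z up. When home it is 30 mm on the -y side of seat.
- bolt (a joint): Steel bolt sliding along station x: 0 = drawn back (start), 0.027 m = fully home at its stop, its nose 22 mm across the nest's near face. 2 N of friction, no spring. Its rack has a notch every 9 mm for the catch: with the catch up the bolt moves no more than 1 mm; let up on the way, the catch drops into the next notch.
- bolt_tab (a point): Moves with the bolt; axes as the station's. Middle of the top edge of the pushed (outer, -x) face of its upright black tab, 50 mm above the plate. Tab 8 mm thick in x, 22 mm wide in y, rising from the bar (top 18 mm above the plate). Open air on its -x side. It starts 60 mm on the -x side of catch_pad and ends 33 mm from it.
- catch (a joint): Red safety catch, a spring pad in a dark housing left of the nest's mouth, moving straight down: 0 = up, bolt locked (start); frees the bolt beyond 0.0065 m; 0.010 m = bottom, flush with the housing's top. 3 N to start it, 5.5 N at 8 mm, 6.3 N at the bottom; springs up by itself.
- catch_pad (a point): Moves with the catch; axes as the station's. Centre of the pad's flat top, 44 mm above the plate when up. Pad 38 mm along x, 25 mm along y; a fingertip may slide along it. At the end the tab's inner face stops 6 mm short of the pad. Housing round it: 45 mm in x, 40 mm in y, top 34 mm above the plate.
- domed_cap: Loose white domed moulding, 62 mm across, 28 mm high; origin at the centre of its underside. Leave it alone.
- star_knob: Loose black star knob, 40 mm across, 21 mm high; origin at the centre of its underside. Leave it alone.
- handle_shell: Loose black moulded handle shell, 88 x 49 x 25 mm; origin at the centre of its underside. Leave it alone.

How it is judged:
On the way, in this order (a step that is already met when the one before it is completed fails the run):
1. the nest is home against the rear stop with the bolt still drawn back (y of nest in the frame of station above 0.0345 m and value of joint bolt below 0.004 m), for 0.2 s.
2. the bolt is fully home while the catch is held down (value of joint bolt above 0.0255 m and value of joint catch above 0.006 m), for 0.1 s.
At the end, for the whole second after the job is handed in: The bolt is within 1.5 mm of fully home, the catch is back up (within 2 mm), and the nest lies flat and at rest on the plate behind the bolt, no more than 5 mm off the rear stop (value of joint bolt above 0.0255 m and value of joint catch below 0.002 m and y of nest in the frame of station above 0.034 m and z of nest in the frame of station below 0.118 m and angle between nest's own z axis and vertical below 0.05 rad and linear speed of nest below 0.02 m/s); the robot touches nothing.
It fails at once if the nest is lifted or tipped (z of nest in the frame of station above 0.123 m or angle between nest's own z axis and vertical above 0.15 rad).
It fails at once if a loose part on the table is moved (distance of any of domed_cap, star_knob, handle_shell from where it was at the start of the episode above 0.02 m).
It also fails if it takes over 61 s, if anything falls off the work surface, if the arm or the gripper's body presses on something with over 40 N, if the wrist force passes 120 N, or if a joint passes its speed limit or range.

### The arm

A 6-joint arm with a two-finger parallel gripper is mounted at the origin on a cart in front of the work surface, level with it; the furniture and walls round the work are solid. World frame = base frame: x ahead of the robot, y to its left, z up, the work surface at z = 0. Lengths are in m, angles in rad, forces in N, time in s.
With the tool pointing down it reaches from about 0.35 to 0.875 m from the base axis. Payload 15.5 kg.
Tool frame: the origin (TCP) lies midway between the tips of the shut fingers; the grasp point (between the pads) lies 19 mm behind it; z points along the fingers, x is the direction in which the jaws open and shut, and the axes are right-handed (so a half turn about z gives the same grasp; the last joint's range is limited). The gripper opens to 85 mm and grips with 20 to 120 N. Pads are 22 mm wide; open, the fingers measure 114 mm over their backs; the gripper's body (76 mm by 85 mm) begins 54 mm behind the grasp point. The pads swing forward as they close: fully open they stand 13 mm farther back than shut.
Start: joints at [-1.242, 0.494, 1.345, -0, 1.302, -0.096], TCP at [0.258, -0.569, 0.231] pointing down, gripper open.
Joint ranges: [-2.91, 2.91], [-0.82, 2.16], [0.22, 2.67], [-1.22, 4.37], [0.12, 2.79], [-3.08, 3.08]. Speed limits (rad/s): [1.89, 1.89, 2.57, 3.01, 3.01, 3.01].

### API

Orientations are given as [roll, pitch, yaw] about the fixed x, y, z axes, in that order (R = Rz(yaw) Ry(pitch) Rx(roll)).
In Python, from workcell import monitor, cams, robot gives the robot as it stands.
- The arm moves only by the tool drive_tool, never from a script. Its argument "deltas" is a list of rows, each a list of 2 entries, a list of its own where there are three numbers: the shift along the world's x, y, z scaled (see below), then the turn, a rotation vector about the world's x, y, z scaled (see below). In form: [[[tx, ty, tz], [wx, wy, wz]], ...]. A call has 1 to 5 rows; each row shifts and turns the pose as measured when the row begins; what a row does not reach is not made up. The controller multiplies each number of a shift by 0.02 m and each number of a turn by 90 degrees. A row lasts 1/10 s, in which the tool goes at most 50 mm and 8.59 degrees, less where a joint would pass 70% of its speed; a pose out of reach is approached as far as the arm can. A call with a number of a shift or a turn outside -1 to 1 is refused whole. A call with a gripper value outside its range is refused whole. "gripper" is the opening, from 0 (shut) to 1 (fully open), set as the call begins (left out, the last holds). The fingers move at their own pace and stop on an object; the grip force is fixed at half the most. Time passes only in rows, so rows that do not move let the fingers close. It gives the time, the measured TCP pose, the force and the opening at its end, in the units of the state.
- monitor.state(): the state, without advancing time (a new reading comes with each control period).
- cams.snapshot(name): name is "side" or "top" or "wrist"; returns the picture (480x640x3 uint8, red, green, blue); there is no depth.
- cams.camera_info(name): a dict with "K" (3x3 intrinsics, pixels), "eye" and "attitude" of the camera in the world; the wrist camera has in their place "T_tool_cam" (4x4, takes a point from camera to tool coordinates, whose origin is the TCP and whose axes are the tool frame's). Camera axes: x right, y down, z forward; pixel columns grow to the right and rows downward; lengths in m; the calibration is good to about 2 mm. A picture is of the moment at which its call begins: read the wrist's pose just before it. camera_info takes no time and is no camera call.
- robot.hand_in(): hands the job in, once; it reports no verdict.
Trained networks look in the newest picture that a camera, given by its name, has taken for a name from the list of things; names that differ only in an ending like _2 or _b are one class to them, and where a whole thing is asked for, a point or a joint stands for the part that bears it (a point fixed in the world has none). Each returns a list of dicts, best first, with "confidence" (0 to 1); they miss things now and then, are a little off and sometimes report something else, mostly with a low value. They report only what shows in the picture. A call takes as long as a camera call.
- cams.find_in(camera, query): "point" ([x, y, z] in m, in world coordinates, good to about 4 mm: the middle of the surface that is visible of it).
- cams.cut_out(camera, query): "region" (480x640 bool, what is visible of it).
- cams.spot_point(camera, query): "point" ([x, y, z] in m, in world coordinates, good to about 4 mm: a listed point, or the origin of a listed thing).
The state is a dict: "t": time; "qpos": joint angles; "dq": joint speeds; "joint_torque": joint torques, N m; "eef_pos": TCP position; "orientation": TCP orientation; "wrist_force": force on the tool from outside, world axes, zero at the start; "torque": the same for the moment, N m; "gripper_width": finger opening in m.
Only numpy, scipy, OpenCV 4.12 (cv2) and the standard library are available. Lean on these libraries where they do the work, as an engineer would, in place of code of your own. Each camera call takes 0.05 s, during which the arm holds its last target.

## Working session

There is one attempt and no reset: what is moved stays moved. The work goes in short steps, Python scripts to look and compute and a tool call to move; the robot and the scene stay as the last step left them, time stands still between calls to the robot, and variables do not carry over. Pictures are saved under pics/ and viewed, and the job is handed in when it is done.

Besides the shell and the picture viewer there is one more tool, called in YAML: its name, and indented under it one key for each argument. drive_tool: Moves the arm, as the interface text tells. Shifts and turns lie within -1 to 1; 1 stands for 0.02 m of shift or 90 degrees of turn. Its arguments: {"type":"object","properties":{"deltas":{"type":"array","items":{"type":"array"}},"gripper":{"type":"number"}},"required":["deltas"]}

```bash
mkdir -p pics; ls; cat > h.py <<'E'
from workcell import monitor,cams,robot
import numpy as np,cv2
def snap(n,f):
    im=cams.snapshot(n); cv2.imwrite('pics/'+f,cv2.cvtColor(im,cv2.COLOR_RGB2BGR)); return im
E
python3 - <<'E'
from h import *
snap('top','top0.png');
for q in ['station','seat','nest','nest_face','bolt_tab','catch_pad','domed_cap','star_knob','handle_shell']:
    print('top',q,[(np.round(r['point'],4),round(r['confidence'],2)) for r in cams.spot_point('top',q)[:2]])
snap('side','side0.png')
for q in ['station','seat','nest','nest_face','bolt_tab','catch_pad']:
    print('side',q,[(np.round(r['point'],4),round(r['confidence'],2)) for r in cams.spot_point('side',q)[:2]])
for c in ['top','side','wrist']: print(cams.camera_info(c))
print(monitor.state())
E
```

```text
pics
top station [(array([ 0.4421, -0.2135,  0.0025]), 0.63)]
top seat [(array([ 0.4913, -0.2429,  0.1158]), 0.76)]
top nest [(array([ 0.4836, -0.2385,  0.1153]), 0.98), (array([ 0.4438, -0.2108,  0.0025]), 0.21)]
top nest_face [(array([ 0.4563, -0.2509,  0.1297]), 0.57)]
top bolt_tab [(array([ 0.4237, -0.1277,  0.1652]), 0.79)]
top catch_pad [(array([ 0.4339, -0.1822,  0.1598]), 0.72)]
top domed_cap [(array([ 0.5089, -0.4319,  0.0014]), 0.75), (array([ 0.4372, -0.1782,  0.1581]), 0.72)]
top star_knob [(array([ 0.4585, -0.3714, -0.0012]), 0.68)]
top handle_shell [(array([ 0.386 , -0.3202,  0.0019]), 0.84)]
side station [(array([ 0.4438, -0.2089,  0.0013]), 0.88)]
side seat []
side nest [(array([ 0.4884, -0.2406,  0.1158]), 0.74)]
side nest_face [(array([ 0.4546, -0.2492,  0.1297]), 0.69)]
side bolt_tab [(array([ 0.4166, -0.1241,  0.1663]), 0.83)]
side catch_pad [(array([ 0.4384, -0.1803,  0.1585]), 0.7)]
{'K': array([[468.96101637,   0.        , 317.90542041],
       [  0.        , 468.96101637, 243.50021587],
       [  0.        ,   0.        ,   1.        ]]), 'eye': array([ 0.3340
[... 872 characters left out ...]
000000e+00]])}
{'t': 0.85, 'qpos': array([-1.24153825e+00,  4.93589130e-01,  1.34547284e+00, -4.71995065e-06,
        1.30249227e+00, -9.54928345e-02]), 'dq': array([-1.27687820e-03,  8.17462208e-04,  1.08811063e-03,  3.50308023e-05,
       -8.90788052e-04, -7.26119417e-04]), 'joint_torque': array([-2.86249333e-04, -8.81977701e+01, -3.84254515e+01,  4.76674631e-05,
        9.59789140e-04, -4.24614473e-05]), 'eef_pos': array([ 0.25757036, -0.56947874,  0.23129295]), 'orientation': array([ 3.14158446e+00, -3.78024698e-05, -1.14604416e+00]), 'wrist_force': array([0.05645691, 0.87169551, 0.15807922]), 'torque': array([ 0.0019641 , -0.00581005, -0.06655672]), 'gripper_width': 0.08532825870409784}
```

View pics/top0.png

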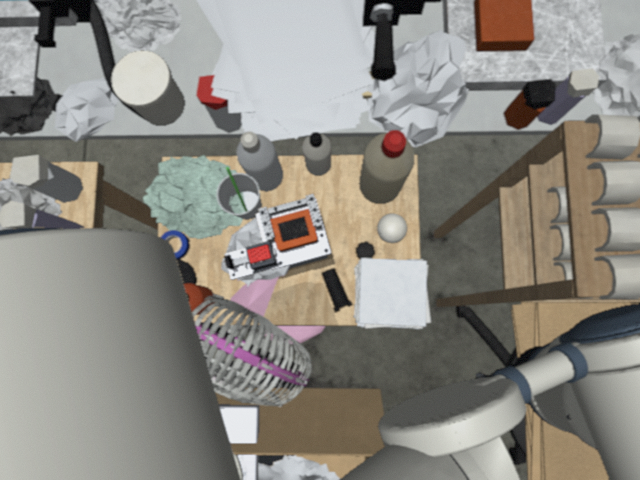

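View pics/side0.png

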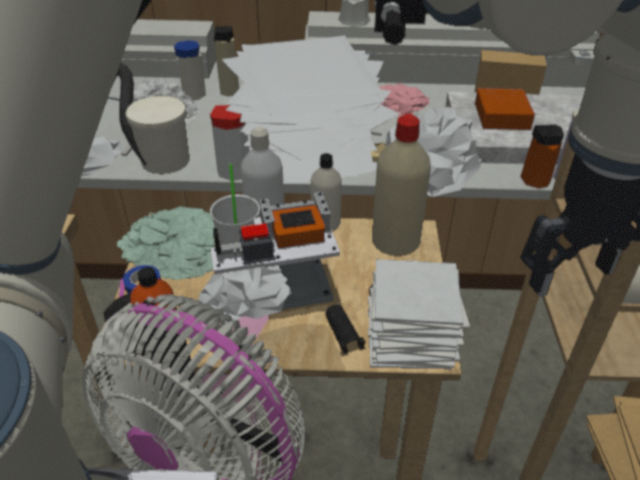

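The side and top views agree: the station's grey plate lies near (0.44, -0.21), and the bolt axis runs about -74° in the world. A fan stands close to the arm's path at top (250,350) and side (190,380). I'll fit the station pose and estimate where the fan is.

```bash
cat >> h.py <<'E'
from scipy.spatial.transform import Rotation as Rn
def ray(c,u,v):
    i=cams.camera_info(c);R=Rn.from_euler('xyz',i['attitude']).as_matrix()
    d=R@np.linalg.inv(i['K'])@np.array([u,v,1.]);return i['eye'],d/np.linalg.norm(d)
def proj(c,p):
    i=cams.camera_info(c);R=Rn.from_euler('xyz',i['attitude']).as_matrix()
    q=i['K']@(R.T@(np.asarray(p)-i['eye']));return q[:2]/q[2]
def tri(a,b):
    (o1,d1),(o2,d2)=ray('top',*a),ray('side',*b)
    A=np.c_[d1,-d2];s=np.linalg.lstsq(A,o2-o1,rcond=None)[0]
    return (o1+d1*s[0]+o2+d2*s[1])/2,np.linalg.norm(o1+d1*s[0]-o2-d2*s[1])
def onz(c,u,v,z):
    o,d=ray(c,u,v);return o+d*(z-o[2])/d[2]
E
python3 - <<'E'
from h import *
for n,a,b in [('fanback',(225,300),(215,297)),('bandtop',(205,330),(195,305)),('bandend',(300,383),(285,395)),('graybottlecap',(250,140),(260,138)),('smallcap',(316,140),(326,160)),('redcap',(393,145),(407,128)),('straw cup',(238,195),(235,203))]:
    print(n,*tri(a,b))
# station fit
from scipy.optimize import least_squares
obs=[((0,0,0),(.4421,-.2135)),((0,0,0),(.4438,-.2089)),((.04,.039,0),(.4913,-.2429))]
rel=[((.4237,-.1277),(.4339,-.1822)),((.4166,-.1241),(.4384,-.1803))]
print([np.degrees(np.arctan2(b[1]-a[1],b[0]-a[0])) for a,b in rel])
im=cv2.imread('pics/top0.png');cv2.imwrite('pics/topc.png',cv2.resize(im[180:300,210:350],None,fx=5,fy=5,interpolation=cv2.INTER_CUBIC))
im=cv2.imread('pics/side0.png');cv2.imwrite('pics/sidec.png',cv2.resize(im[180:300,200:350],None,fx=5,fy=5,interpolation=cv2.INTER_CUBIC))
E
```

```text
fanback [ 0.3578174  -0.12218012  0.09907702] 0.01814339821205255
bandtop [ 0.30505754 -0.10385569  0.13946488] 0.029028362088146718
bandend [ 0.20769165 -0.24725043  0.08158536] 0.00848672039268672
graybottlecap [ 0.62775791 -0.17026425  0.19773881] 0.00019030184659104207
smallcap [ 0.64644012 -0.28066197  0.14576585] 0.002046223838454834
redcap [ 0.60107788 -0.40863803  0.23917959] 0.0008443128172464859
straw cup [ 0.55108878 -0.13436077  0.11911932] 0.0025763821225335865
[np.float64(-79.39938830153264), np.float64(-68.79870920290108)]
```

View pics/topc.png

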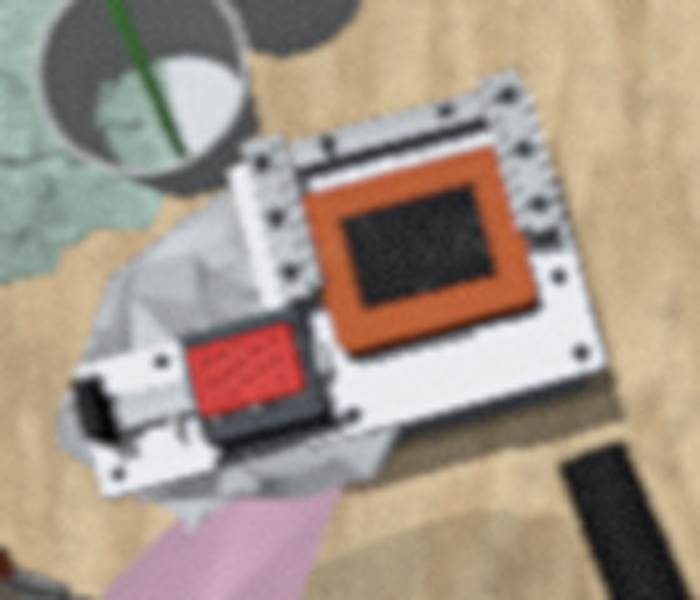

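View pics/sidec.png

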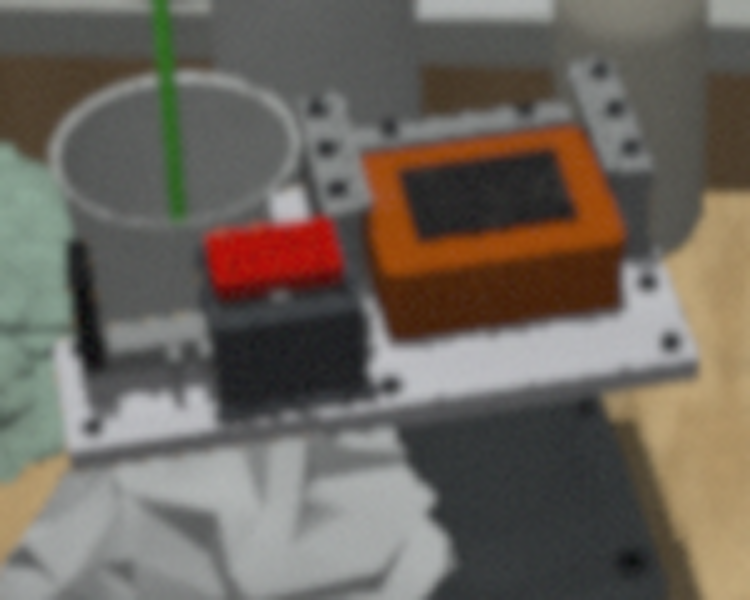

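```bash
python3 - <<'E'
from h import *
from scipy.optimize import least_squares
T=lambda u,v:(210+u/5,180+v/5); S=lambda u,v:(200+u/5,180+v/5)
obs=[('top',(.094,-.028,.115),T(605,366)),('top',(-.096,-.026,.115),T(107,495)),
('side',(.094,-.028,.115),S(697,362)),('side',(-.096,-.026,.115),S(75,452)),('top',(-.096,.024,.115),T(76,376)),
('top',(.084+.0,.079,.152),None)]
pad=[('top',T(249,368)),('side',S(275,253))]
def P(x,l): c,s=np.cos(x[2]),np.sin(x[2]); return np.array([x[0]+c*l[0]-s*l[1],x[1]+s*l[0]+c*l[1],l[2]])
def f(x):
    r=[proj(c,P(x,l))-np.array(u) for c,l,u in obs if u]
    r+=[proj(c,P(x,(x[3],x[4],.159)))-np.array(u) for c,u in pad]
    return np.ravel(r)
s=least_squares(f,[.443,-.211,-1.29,-.031,0]);print(s.x,np.degrees(s.x[2]));print(f(s.x).round(1).reshape(-1,2))
x=s.x
for n,l in dict(pad=(x[3],x[4],.159),tab=(x[3]-.06,x[4],.165),seat=(.04,.039,.115)).items(): print(n,P(x,l))
im=cv2.imread('pics/top0.png')
# nest near face top edge & state
print('nest face corners', [onz('top',*T(u,v),.144) for u,v in [(350,352),(535,303)]])
E
```

```text
[ 4.43915069e-01 -2.11322034e-01 -1.29796365e+00 -2.88382289e-02
 -9.41486938e-04] -74.36783899884428
[[ 0.5 -0.1]
 [-0.7  1.1]
 [ 1.8 -0.5]
 [-0.7  0.5]
 [-1.  -1.3]
 [-0.8  0.5]
 [ 0.7 -0.5]]
pad [ 0.43523765 -0.18380418  0.159     ]
tab [ 0.41907002 -0.12602349  0.165     ]
seat [ 0.49225093 -0.23933354  0.115     ]
nest face corners [array([ 0.44360935, -0.21858875,  0.144     ]), array([ 0.4609887 , -0.28403713,  0.144     ])]
```

drive_tool:
  deltas:
    - [[0.5, 0.95, 0], [0, 0, -0.05]]
    - [[0.5, 0.95, 0], [0, 0, -0.05]]
    - [[0.5, 0.95, 0], [0, 0, 0]]
    - [[0.5, 0.95, 0], [0, 0, 0]]
    - [[0.5, 0.95, 0], [0, 0, 0]]
  gripper: 0.5

```text
t: 1.35
eef_pos: [0.3077, -0.4736, 0.231]
orientation: [3.141, -0.001, -1.313]
wrist_force: [0.2, 0.1, 0.9]
gripper_width: 0.0425
```

drive_tool:
  deltas:
    - [[0.5, 0.95, 0], [0, 0, 0]]
    - [[0.5, 0.95, 0], [0, 0, 0]]
    - [[0.5, 0.95, 0], [0, 0, 0]]
    - [[0.5, 0.95, 0], [0, 0, 0]]
    - [[0.5, 0.95, 0], [0, 0, 0]]

```text
t: 1.85
eef_pos: [0.3594, -0.3747, 0.2314]
orientation: [-3.142, -0.002, -1.314]
wrist_force: [0.2, 0.2, 0.2]
gripper_width: 0.0423
```

drive_tool:
  deltas:
    - [[0.5, 0.97, 0], [0, 0, 0.01]]
    - [[0.5, 0.97, 0], [0, 0, 0]]
    - [[0.5, 0.97, 0], [0, 0, 0]]
    - [[0.5, 0.97, 0], [0, 0, 0]]
    - [[0.5, 0.97, 0], [0, 0, 0]]

```text
t: 2.35
eef_pos: [0.4113, -0.2737, 0.2321]
orientation: [-3.141, -0.003, -1.297]
wrist_force: [0.4, -0.2, -0.3]
gripper_width: 0.0424
```

```bash
python3 - <<'E'
from h import *
s=monitor.state();print(s['eef_pos'],s['orientation'])
snap('wrist','w1.png');print(monitor.state()['eef_pos'])
for q in ['nest_face','seat','bolt_tab','catch_pad']:
    print(q,[(np.round(r['point'],4),round(r['confidence'],2)) for r in cams.spot_point('wrist',q)[:2]])
E
```

```text
[ 0.4112664  -0.27369153  0.2320593 ] [-3.14075425 -0.00340497 -1.2974834 ]
[ 0.41215318 -0.27124413  0.23203815]
nest_face [(array([ 0.4568, -0.2492,  0.1294]), 0.86), (array([ 0.3767, -0.3198, -0.0043]), 0.41)]
seat []
bolt_tab [(array([ 0.4226, -0.1256,  0.1634]), 0.79)]
catch_pad [(array([ 0.4358, -0.1805,  0.1592]), 0.97)]
```

View pics/w1.png

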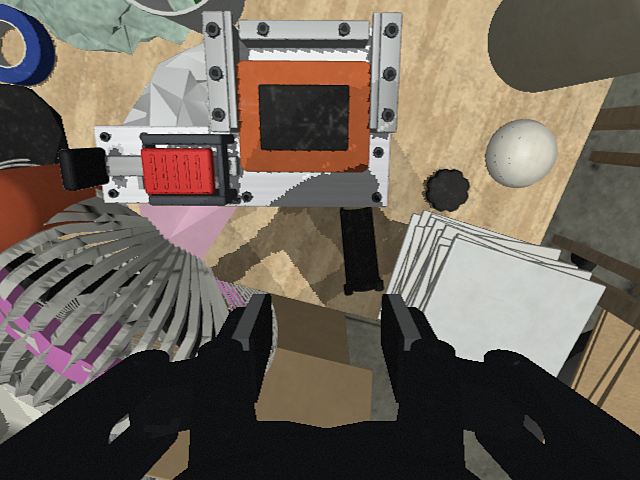

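The wrist view shows the plate's near edge level (about v=205), the nest's near edge at v≈168 over u 241–370, the red pad centre at about (178,171) and the tab at about (84,168). I'll refine the fit from a fresh, stationary frame.

```bash
cat >>h.py <<'E'
def wpose(s):
    T=np.eye(4);T[:3,:3]=Rn.from_euler('xyz',s['orientation']).as_matrix();T[:3,3]=s['eef_pos'];return T
def wonz(s,u,v,z):
    i=cams.camera_info('wrist');M=wpose(s)@i['T_tool_cam']
    d=M[:3,:3]@np.linalg.inv(i['K'])@np.array([u,v,1.]);o=M[:3,3];return o+d*(z-o[2])/d[2]
E
python3 - <<'E'
from h import *
s=monitor.state();print(s['t'],s['eef_pos'],s['orientation'],s['wrist_force'])
snap('wrist','w2.png');print(monitor.state()['eef_pos'])
import pickle;pickle.dump(s,open('s2.pkl','wb'))
im=cv2.imread('pics/w2.png');cv2.imwrite('pics/w2c.png',cv2.resize(im[0:220,50:410],None,fx=2.2,fy=2.2,interpolation=cv2.INTER_CUBIC))
E
```

```text
2.6 [ 0.4108487  -0.27487059  0.23202195] [-3.14092375 -0.00354419 -1.29708483] [-0.08123253 -0.53498025 -0.33279015]
[ 0.41075011 -0.27510536  0.23197869]
```

View pics/w2c.png

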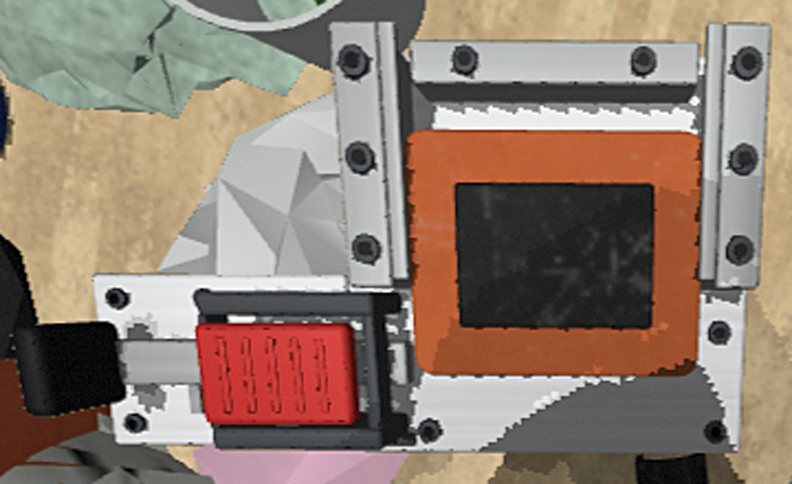

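```bash
python3 - <<'E'
from h import *
import pickle;s=pickle.load(open('s2.pkl','rb'))
W=lambda cx,cy,z:wonz(s,50+cx/2.2,cy/2.2,z)
for n,a in dict(padL=(198,371,.159),padR=(352,371,.159),padT=(275,324,.159),padB=(275,422,.159),tabL=(20,368,.165),tabR=(118,366,.165),tabtop=(68,324,.165),tabbot=(72,414,.165),nL=(430,374,.144),nR=(685,374,.144),plR=(738,450,.115),armBL=(95,277,.115),armFL=(117,448,.115),gRin=(703,150,.152),gLin=(410,150,.152)).items():
    p=W(*a); c,sn=np.cos(-1.298),np.sin(-1.298); d=p[:2]-np.array([.4439,-.2113])
    print(n,p.round(4),'station mm',(1e3*np.array([c*d[0]+sn*d[1],-sn*d[0]+c*d[1]])).round(1))
E
```

```text
padL [ 0.4333 -0.1634  0.159 ] station mm [-49.    2.7]
padR [ 0.4436 -0.2     0.159 ] station mm [-10.9   2.8]
padT [ 0.4497 -0.1798  0.159 ] station mm [-28.8  14. ]
padB [ 0.426  -0.1839  0.159 ] station mm [-31.2  -9.9]
tabL [ 0.4238 -0.1248  0.165 ] station mm [-88.8   3.9]
tabR [ 0.4306 -0.1473  0.165 ] station mm [-65.2   4.4]
tabtop [ 0.4372 -0.1347  0.165 ] station mm [-75.5  14.2]
tabbot [ 0.416 -0.138  0.165] station mm [-78.1  -7.1]
nL [ 0.4461 -0.2162  0.144 ] station mm [5.3 0.8]
nR [ 0.4643 -0.2813  0.144 ] station mm [72.9  0.8]
plR [ 0.4451 -0.3068  0.115 ] station mm [ 92.3 -24.6]
armBL [ 0.443  -0.1121  0.115 ] station mm [-95.8  25.9]
armFL [ 0.3947 -0.1243  0.115 ] station mm [-97. -24.]
gRin [ 0.5165 -0.269   0.152 ] station mm [75.1 54.3]
gLin [ 0.4975 -0.2015  0.152 ] station mm [ 5.  54.3]
```

drive_tool:
  deltas:
    - [[0.2, 0.4, -1], [0, 0, 0]]
    - [[0.2, 0.35, -1], [0, 0, 0]]
    - [[0, 0, -1], [0, 0, 0]]
    - [[0, 0, -1], [0, 0, 0]]
    - [[0, 0, -0.9], [0, 0, 0]]

```text
t: 3.15
eef_pos: [0.4191, -0.2648, 0.1333]
orientation: [-3.137, -0.01, -1.303]
wrist_force: [0.4, -0.1, 0.6]
gripper_width: 0.0429
```

drive_tool:
  deltas:
    - [[0, 0, -0.4], [0, 0, 0]]
    - [[0, 0, 0], [0, 0, 0]]

```text
t: 3.35
eef_pos: [0.4178, -0.2655, 0.1232]
orientation: [-3.139, -0.007, -1.305]
wrist_force: [0.4, -0.6, -0.6]
gripper_width: 0.0425
```

drive_tool:
  deltas:
    - [[0.32, 0.34, 0], [0, 0, 0]]
    - [[0.38, 0.11, 0], [0, 0, 0]]
    - [[0.3, 0.08, 0], [0, 0, 0.004]]
    - [[0.15, 0.04, 0], [0, 0, 0]]
    - [[0.15, 0.04, 0], [0, 0, 0]]

```text
t: 3.85
eef_pos: [0.4471, -0.2535, 0.1259]
orientation: [-3.137, -0.01, -1.299]
wrist_force: [-0.6, 0.2, -0.5]
gripper_width: 0.0428
```

drive_tool:
  deltas:
    - [[0.15, 0.04, -0.05], [0, 0, 0]]
    - [[0.15, 0.04, -0.05], [0, 0, 0]]

```text
t: 4.05
eef_pos: [0.4536, -0.2518, 0.1242]
orientation: [-3.137, -0.011, -1.298]
wrist_force: [-1.5, -0.9, 1.7]
gripper_width: 0.0426
```

drive_tool:
  deltas:
    - [[0.12, 0.035, 0], [0, 0, 0]]
    - [[0, 0, 0], [0, 0, 0]]

```text
t: 4.25
eef_pos: [0.4547, -0.2512, 0.1239]
orientation: [-3.14, -0.01, -1.298]
wrist_force: [0.1, -0.4, -0.0]
gripper_width: 0.0425
```

```bash
python3 - <<'E'
from h import *
s=monitor.state();print(s['t'],s['eef_pos'],s['orientation'],s['wrist_force'])
im=snap('wrist','w3.png');cv2.imwrite('pics/w3c.png',cv2.resize(cv2.cvtColor(im,cv2.COLOR_RGB2BGR)[100:480,100:540],None,fx=1.5,fy=1.5))
E
```

```text
4.25 [ 0.45466476 -0.25119697  0.12393418] [-3.14030575 -0.00997204 -1.29766555] [ 0.14403229 -0.42139203 -0.04045509]
```

View pics/w3.png

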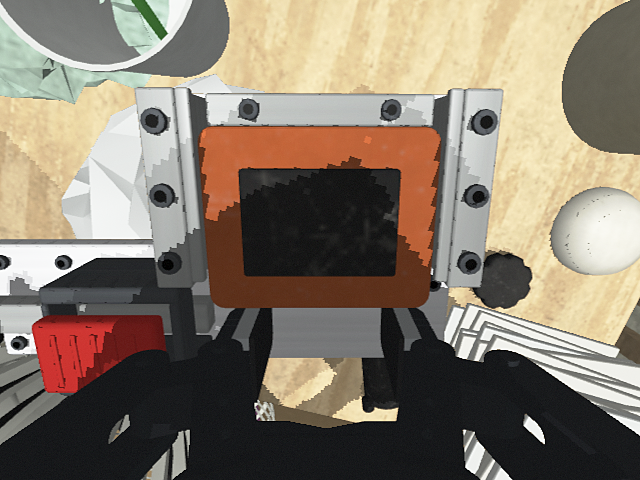

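The nest's rear edge (v≈127) is close to the stop's front edge (v≈122). I'll keep pushing in small steps until the force rises.

drive_tool:
  deltas:
    - [[0.15, 0.04, 0], [0, 0, 0]]
    - [[0.15, 0.04, 0], [0, 0, 0]]

```text
t: 4.5
eef_pos: [0.4549, -0.2509, 0.1239]
orientation: [3.132, -0.008, -1.297]
wrist_force: [-34.8, -18.7, 22.6]
gripper_width: 0.043
```

drive_tool:
  deltas:
    - [[0.15, 0.04, 0], [0, 0, 0]]
    - [[0.15, 0.04, 0], [0, 0, 0]]

```text
t: 4.7
eef_pos: [0.4547, -0.251, 0.124]
orientation: [3.121, -0.007, -1.297]
wrist_force: [-29.2, -15.0, 16.8]
gripper_width: 0.0431
```

drive_tool:
  deltas:
    - [[-0.2, -0.06, 0], [0, 0, 0]]
    - [[-0.4, -0.11, 0], [0, 0, 0]]
    - [[-0.5, -0.14, 0], [0, 0, 0]]
    - [[0, 0, 0.9], [0, 0, 0]]
    - [[0, 0, 0.9], [0, 0, 0]]

```text
t: 5.2
eef_pos: [0.4293, -0.257, 0.1587]
orientation: [3.119, -0.003, -1.298]
wrist_force: [-0.3, -0.0, -0.4]
gripper_width: 0.0432
```

```bash
python3 - <<'E'
from h import *
s=monitor.state();print(s['t'],s['eef_pos'],s['orientation'],s['wrist_force'])
snap('wrist','w4.png')
print([(np.round(r['point'],4),round(r['confidence'],2)) for r in cams.spot_point('wrist','nest_face')[:2]])
E
```

```text
5.2 [ 0.4292874  -0.2570254   0.15874271] [ 3.11861354 -0.0033254  -1.29754882] [-0.25690455 -0.01014945 -0.36959935]
[(array([ 0.4689, -0.2464,  0.1261]), 0.58)]
```

View pics/w4.png

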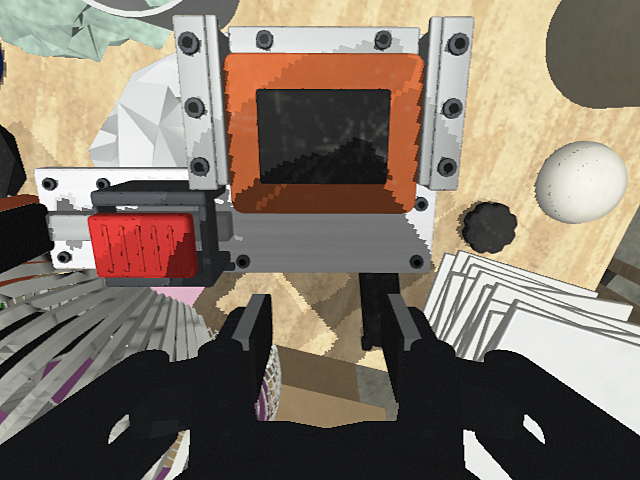

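drive_tool:
  deltas:
    - [[0, 0, 1], [0.004, -0.014, 0]]
    - [[0, 0.1, 1], [0, 0, 0]]
    - [[0, 0.95, 0], [0, 0, 0]]
    - [[0, 0.95, 0], [0, 0, 0]]
    - [[0, 0.95, 0], [0, 0, 0]]
  gripper: 0.53

```text
t: 5.8
eef_pos: [0.4287, -0.1973, 0.198]
orientation: [-3.138, -0.005, -1.301]
wrist_force: [0.2, 0.4, -0.0]
gripper_width: 0.045
```

drive_tool:
  deltas:
    - [[0, 0.95, 0], [0, 0, 0]]
    - [[0, 0.95, 0], [0, 0, 0]]
    - [[0, 0.5, 0], [0, 0, 0]]
    - [[0, 0, 0], [0, 0, 0]]

```text
t: 6.2
eef_pos: [0.4257, -0.1427, 0.1941]
orientation: [-3.141, -0.001, -1.299]
wrist_force: [0.2, -0.2, -0.2]
gripper_width: 0.0453
```

```bash
python3 - <<'E'
from h import *
s=monitor.state();print(s['t'],s['eef_pos'],s['orientation'],s['wrist_force'])
snap('wrist','w5.png')
for c in ['wrist']:
  for q in ['catch_pad','bolt_tab']: print(c,q,[(np.round(r['point'],4),round(r['confidence'],2)) for r in cams.spot_point(c,q)[:2]])
im=snap('side','side5.png');cv2.imwrite('pics/side5c.png',cv2.resize(cv2.cvtColor(im,cv2.COLOR_RGB2BGR)[130:310,170:370],None,fx=4,fy=3.3,interpolation=cv2.INTER_CUBIC))
E
```

```text
6.2 [ 0.42574623 -0.14267615  0.19411922] [-3.14100843e+00 -1.33957429e-03 -1.29862295e+00] [ 0.24210977 -0.20567545 -0.19865663]
wrist catch_pad [(array([ 0.4356, -0.1802,  0.159 ]), 0.86)]
wrist bolt_tab [(array([ 0.4276, -0.126 ,  0.1648]), 0.74)]
```

View pics/w5.png

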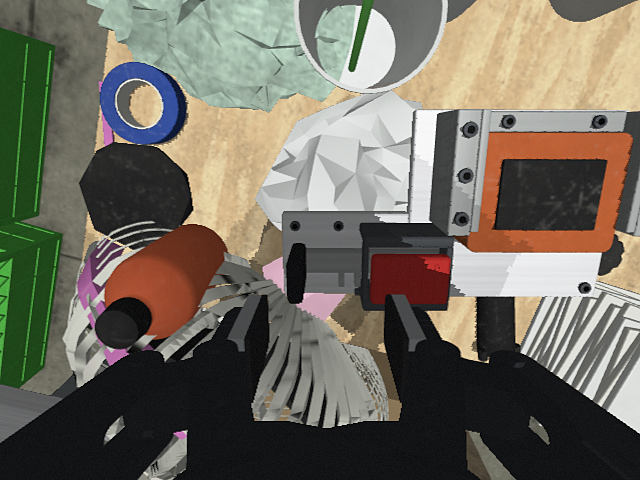

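View pics/side5c.png

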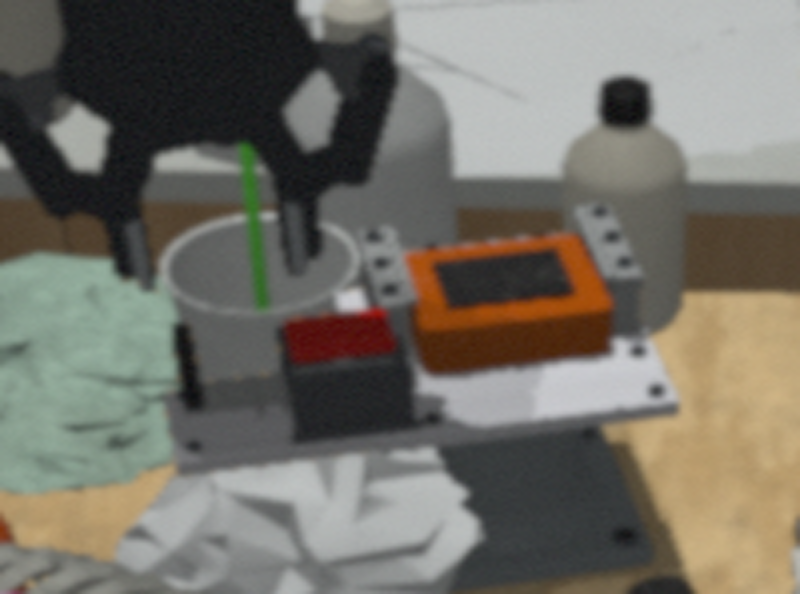

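```bash
python3 - <<'E'
from h import *
import pickle
s=monitor.state();s['eef_pos']=np.array([ 0.42574623,-0.14267615,0.19411922]);s['orientation']=np.array([-3.14100843e+00,-1.33957429e-03,-1.29862295e+00])
im=cv2.imread('pics/w5.png');cv2.imwrite('pics/w5c.png',cv2.resize(im[190:330,220:470],None,fx=3.2,fy=3.2,interpolation=cv2.INTER_CUBIC))
c,sn=np.cos(-1.298),np.sin(-1.298)
def st(p): d=p[:2]-np.array([.4439,-.2113]);return 1e3*np.array([c*d[0]+sn*d[1],-sn*d[0]+c*d[1]])
print('tcp',st(s['eef_pos']))
for n,a in dict(tabL=(289,273,.165),padL=(371,280,.159),padR=(450,280,.159),padT=(410,253,.159),padB=(410,304,.159)).items(): print(n,st(wonz(s,*a)))
i=cams.camera_info('wrist');M=np.linalg.inv(wpose(s)@i['T_tool_cam'])
E
```

```text
tcp [-70.97731346   1.00654236]
tabL [-88.48429      8.32714082]
padL [-49.33615938   2.52342219]
padR [-10.94266266   2.48755566]
padT [-31.16302862  16.21563646]
padB [-29.66324327 -10.14481829]
```

View pics/w5c.png

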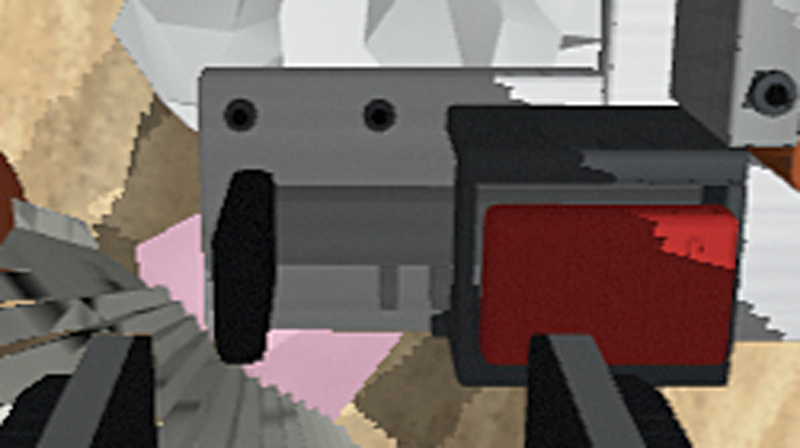

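drive_tool:
  deltas:
    - [[0, 0, -0.9], [0, 0, 0]]
    - [[0.03, 0.03, -0.6], [0, 0, 0]]
    - [[0, 0, 0], [0, 0, 0]]

```text
t: 6.7
eef_pos: [0.4279, -0.1465, 0.1642]
orientation: [-3.138, -0.004, -1.303]
wrist_force: [-0.1, 0.1, -0.4]
gripper_width: 0.0449
```

drive_tool:
  deltas:
    - [[0, 0, -0.15], [0, 0, 0]]
    - [[0, 0, -0.15], [0, 0, 0]]

```text
t: 6.9
eef_pos: [0.4292, -0.1481, 0.1604]
orientation: [-3.136, -0.007, -1.304]
wrist_force: [-15.2, 6.1, 74.2]
gripper_width: 0.0453
```

drive_tool:
  deltas:
    - [[0, 0, 0.4], [0, 0, 0]]
    - [[0, 0, 0.4], [0, 0, 0]]
    - [[0, 0, 0], [0, 0, 0]]

```text
t: 7.2
eef_pos: [0.4301, -0.1495, 0.179]
orientation: [-3.134, -0.009, -1.305]
wrist_force: [0.3, -0.1, 0.1]
gripper_width: 0.0452
```

```bash
cat >>h.py <<'E'
def st(p):
    c,sn=np.cos(-1.298),np.sin(-1.298);d=np.asarray(p)[:2]-np.array([.4439,-.2113]);return 1e3*np.array([c*d[0]+sn*d[1],-sn*d[0]+c*d[1]])
E
python3 - <<'E'
from h import *
s=monitor.state();print(s['t'],s['eef_pos'],st(s['eef_pos']),s['orientation'],s['wrist_force'])
snap('wrist','w6.png')
E
```

```text
7.2 [ 0.43012272 -0.14945804  0.17895268] [-63.26706822   3.39398473] [-3.13355988 -0.00887298 -1.30513645] [ 0.2964304  -0.06024183  0.12580922]
```

View pics/w6.png

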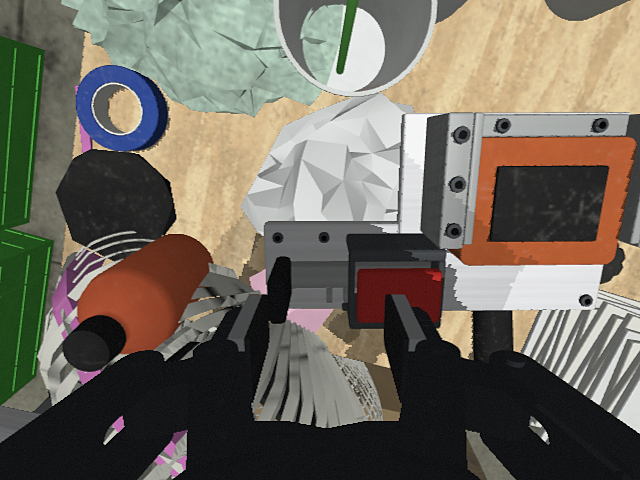

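The fingertip had drifted 6 mm towards +x and landed on the tab's top (74 N). The scene is unharmed: tab and pad haven't moved. I'll correct position and tilt, then go down with checks in between.

drive_tool:
  deltas:
    - [[-0.12, 0.42, 0], [0.004, 0.0065, 0.0045]]
    - [[0, 0, 0], [0, 0, 0]]
    - [[0, 0, 0], [0, 0, 0]]

```text
t: 7.55
eef_pos: [0.427, -0.1401, 0.1779]
orientation: [3.14, 0.002, -1.297]
wrist_force: [0.4, 1.1, 0.1]
gripper_width: 0.045
```

drive_tool:
  deltas:
    - [[0, 0, -0.25], [0, 0, 0]]
    - [[0, 0, -0.25], [0, 0, 0]]

```text
t: 7.75
eef_pos: [0.4271, -0.1399, 0.1673]
orientation: [3.14, 0.001, -1.297]
wrist_force: [0.6, 0.0, 0.6]
gripper_width: 0.0452
```

No drift at this speed.

drive_tool:
  deltas:
    - [[0, 0, -0.15], [0, 0, 0]]
    - [[0, 0, -0.15], [0, 0, 0]]

```text
t: 7.95
eef_pos: [0.4268, -0.1399, 0.1601]
orientation: [3.139, 0.002, -1.297]
wrist_force: [0.6, 1.1, -0.0]
gripper_width: 0.0449
```

drive_tool:
  deltas:
    - [[0, 0, -0.1], [0, 0, 0]]
    - [[0, 0, -0.1], [0, 0, 0]]

```text
t: 8.15
eef_pos: [0.4267, -0.1399, 0.1554]
orientation: [3.139, 0.003, -1.297]
wrist_force: [-0.9, 1.3, 5.0]
gripper_width: 0.045
```

drive_tool:
  deltas:
    - [[0, 0, -0.1], [0, 0, 0]]
    - [[0, 0, 0], [0, 0, 0]]

```text
t: 8.35
eef_pos: [0.4267, -0.1399, 0.1532]
orientation: [3.139, 0.003, -1.297]
wrist_force: [-0.8, 1.2, 2.7]
gripper_width: 0.0453
```

drive_tool:
  deltas:
    - [[0, 0, -0.1], [0, 0, 0]]
    - [[0, 0, 0], [0, 0, 0]]

```text
t: 8.55
eef_pos: [0.4267, -0.1399, 0.1513]
orientation: [3.139, 0.002, -1.297]
wrist_force: [-1.2, 2.0, 4.7]
gripper_width: 0.0456
```

drive_tool:
  deltas:
    - [[0, 0, -0.1], [0, 0, 0]]
    - [[0, 0, -0.1], [0, 0, 0]]
    - [[0, 0, 0], [0, 0, 0]]

```text
t: 8.85
eef_pos: [0.4267, -0.1399, 0.1474]
orientation: [3.139, 0.002, -1.297]
wrist_force: [-1.0, 1.1, 5.8]
gripper_width: 0.0453
```

```bash
python3 - <<'E'
from h import *
F=[]
s=monitor.state();print(s['t'],s['eef_pos'],st(s['eef_pos']),s['wrist_force'])
snap('wrist','w7.png');F.append(monitor.state()['wrist_force'][2])
im=snap('side','side7.png');F.append(monitor.state()['wrist_force'][2])
cv2.imwrite('pics/side7c.png',cv2.resize(cv2.cvtColor(im,cv2.COLOR_RGB2BGR)[180:290,190:330],None,fx=5,fy=5,interpolation=cv2.INTER_CUBIC));print(F)
E
```

```text
8.85 [ 0.42670507 -0.13986218  0.14735088] [-73.42889199   2.68808525] [-1.01161958  1.06940073  5.842805  ]
[np.float64(5.216447931318015), np.float64(5.622217419243308)]
```

View pics/w7.png

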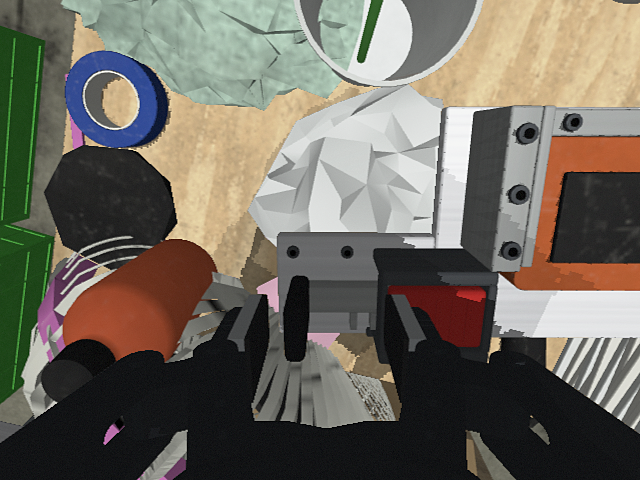

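View pics/side7c.png

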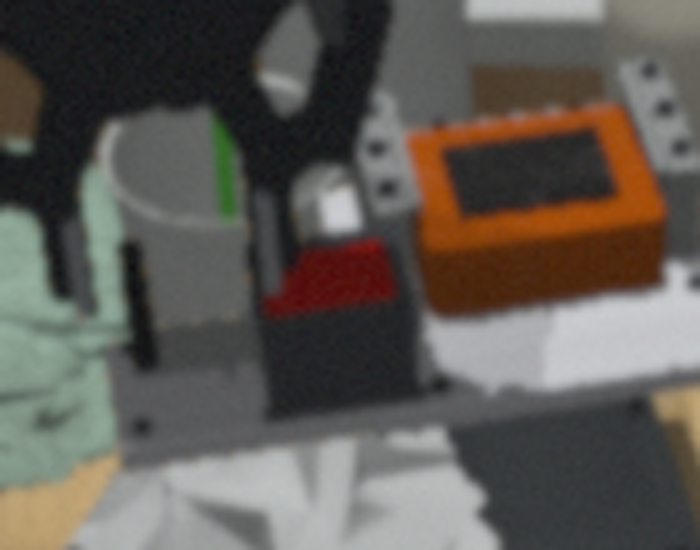

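Pad nearly flush with the housing, and the tab finger sits clear on the tab's -x side. Force of 5.2–5.8 N fits about 8 mm down. I'll go 1 mm deeper and start sliding.

drive_tool:
  deltas:
    - [[0, 0, -0.05], [0, 0, 0]]
    - [[0.04, -0.15, 0], [0, 0, 0]]
    - [[0.06, -0.2, 0], [0, 0, 0]]

```text
t: 9.25
eef_pos: [0.4281, -0.1454, 0.1468]
orientation: [3.139, 0.004, -1.297]
wrist_force: [-2.2, 6.0, 8.4]
gripper_width: 0.0452
```

drive_tool:
  deltas:
    - [[0.06, -0.2, 0], [0, 0, 0]]
    - [[0.06, -0.2, 0], [0, 0, 0]]

```text
t: 9.45
eef_pos: [0.4299, -0.1522, 0.1469]
orientation: [3.139, 0.007, -1.297]
wrist_force: [-1.5, 11.8, 10.3]
gripper_width: 0.0453
```

```bash
python3 - <<'E'
from h import *
s=monitor.state();print(s['t'],s['eef_pos'],st(s['eef_pos']),s['wrist_force'])
snap('wrist','w8.png');s=monitor.state();print(s['eef_pos'],s['wrist_force'])
E
```

```text
9.45 [ 0.42992811 -0.15220706  0.14685058] [-60.67214132   2.4659122 ] [-1.48653531 11.80479061 10.27090057]
[ 0.43009617 -0.15262986  0.14686002] [-2.08420129  8.19154211  9.11927686]
```

View pics/w8.png

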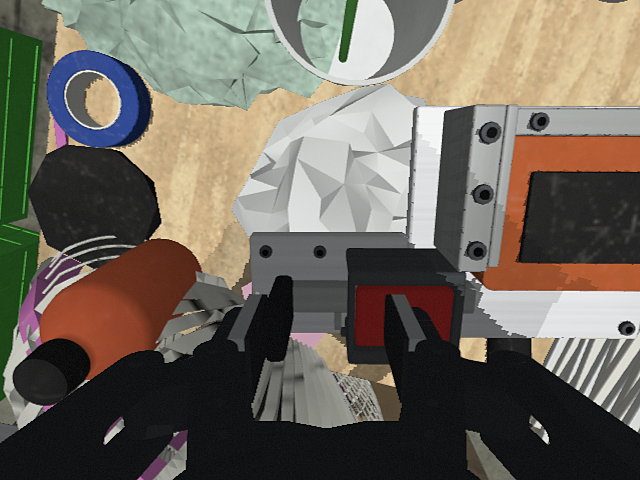

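The tab follows: the distance from the plate edge to the tab's inner face grew from 30 to 43 px, about 6 mm. Continuing.

drive_tool:
  deltas:
    - [[0.06, -0.2, 0], [0, 0, 0]]
    - [[0.06, -0.2, 0], [0, 0, 0]]

```text
t: 9.7
eef_pos: [0.4315, -0.1584, 0.1469]
orientation: [3.138, 0.011, -1.298]
wrist_force: [-2.7, 14.5, 14.1]
gripper_width: 0.045
```

drive_tool:
  deltas:
    - [[0.06, -0.2, 0], [0, 0, 0]]
    - [[0.06, -0.2, 0], [0, 0, 0]]

```text
t: 9.9
eef_pos: [0.4327, -0.1639, 0.147]
orientation: [3.138, 0.016, -1.298]
wrist_force: [-3.2, 13.9, 14.5]
gripper_width: 0.0454
```

drive_tool:
  deltas:
    - [[0.06, -0.2, 0.02], [-0.006, -0.003, 0]]
    - [[0.06, -0.2, 0], [-0.004, -0.002, 0]]

```text
t: 10.1
eef_pos: [0.4345, -0.1707, 0.1473]
orientation: [3.14, 0.001, -1.299]
wrist_force: [-1.9, 7.0, 7.3]
gripper_width: 0.0448
```

drive_tool:
  deltas:
    - [[0.06, -0.2, 0], [-0.004, -0.002, 0]]
    - [[0.06, -0.2, 0], [-0.004, -0.002, 0]]

```text
t: 10.3
eef_pos: [0.4347, -0.173, 0.1472]
orientation: [-3.141, -0.001, -1.301]
wrist_force: [-0.5, 50.1, 35.6]
gripper_width: 0.045
```

drive_tool:
  deltas:
    - [[0, -0.05, 0.02], [0, 0, 0]]
    - [[0, 0, 0], [0, 0, 0]]

```text
t: 10.5
eef_pos: [0.4346, -0.1719, 0.1477]
orientation: [-3.14, 0.001, -1.301]
wrist_force: [-0.6, -3.9, 5.4]
gripper_width: 0.0457
```

```bash
python3 - <<'E'
from h import *
s=monitor.state();print(s['t'],s['eef_pos'],st(s['eef_pos']),s['wrist_force'])
snap('wrist','w9.png');s=monitor.state();print(s['eef_pos'],s['wrist_force'])
im=snap('side','side9.png')
cv2.imwrite('pics/side9c.png',cv2.resize(cv2.cvtColor(im,cv2.COLOR_RGB2BGR)[180:290,190:330],None,fx=5,fy=5,interpolation=cv2.INTER_CUBIC))
E
```

```text
10.5 [ 0.43464708 -0.17194048  0.1476737 ] [-40.39702819   1.69370072] [-0.64772539 -3.92898293  5.41459505]
[ 0.4346742  -0.17207275  0.14772234] [-1.12567771  4.38787986  7.95524238]
```

View pics/w9.png

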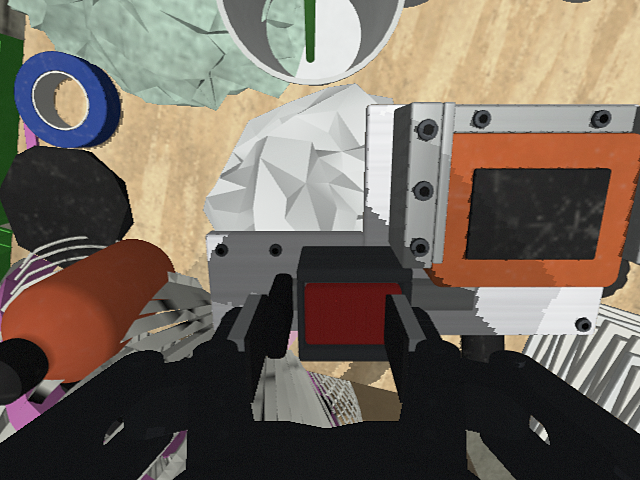

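View pics/side9c.png

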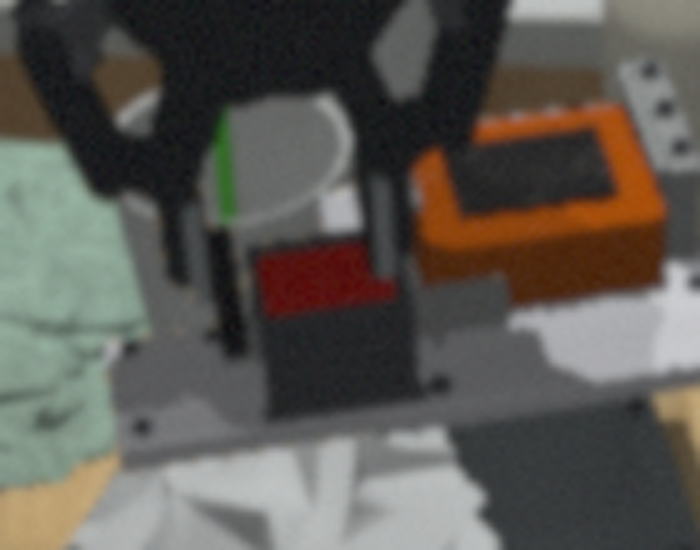

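The bar now lies across the nest's near face and the tab is right next to the housing. I'll do one more gentle push against the stop, then lift.

drive_tool:
  deltas:
    - [[0.02, -0.06, 0], [0, 0, 0]]
    - [[0.02, -0.06, 0], [0, 0, 0]]
    - [[0.02, -0.06, 0], [0, 0, 0]]

```text
t: 10.9
eef_pos: [0.4346, -0.1722, 0.1476]
orientation: [-3.14, 0.008, -1.303]
wrist_force: [-0.3, 14.5, 10.2]
gripper_width: 0.045
```

drive_tool:
  deltas:
    - [[-0.01, 0.05, 0.2], [0, 0, 0]]
    - [[-0.01, 0.05, 0.3], [0, 0, 0]]
    - [[0, 0.05, 0.4], [0, 0, 0]]

```text
t: 11.2
eef_pos: [0.4343, -0.1697, 0.166]
orientation: [-3.141, 0.008, -1.303]
wrist_force: [0.1, 0.1, 0.9]
gripper_width: 0.0454
```

drive_tool:
  deltas:
    - [[0, 0.05, 0.9], [0, 0, 0]]
    - [[0, 0, 1], [0, 0, 0]]
    - [[-0.5, -0.5, 1], [0, 0, 0]]
    - [[-0.8, -0.8, 0.5], [0, 0, 0]]
    - [[-0.8, -0.8, 0], [0, 0, 0]]

```text
t: 11.7
eef_pos: [0.392, -0.2102, 0.2394]
orientation: [-3.141, 0.007, -1.3]
wrist_force: [0.4, -0.1, 0.1]
gripper_width: 0.0452
```

```bash
python3 - <<'E'
from h import *
s=monitor.state();print(s['t'],s['eef_pos'],s['wrist_force'])
im=snap('wrist','w10.png')
for q in ['nest_face','nest','bolt_tab','catch_pad']: 
    for r in cams.spot_point('wrist',q)[:1]: print(q,r['point'].round(4) if hasattr(r['point'],'round') else r['point'],st(r['point']),r['confidence'])
im=snap('side','side10.png')
cv2.imwrite('pics/side10c.png',cv2.resize(cv2.cvtColor(im,cv2.COLOR_RGB2BGR)[180:290,190:330],None,fx=5,fy=5,interpolation=cv2.INTER_CUBIC))
E
```

```text
11.7 [ 0.39200228 -0.21024816  0.23936969] [ 0.39026231 -0.14899206  0.11944637]
nest_face [0.468, -0.2448, 0.1298] [38.75436459 14.1830612 ] 0.78
nest [0.4955, -0.2371, 0.1111] [38.74829962 42.74072152] 0.65
bolt_tab [0.4636, -0.3797, -0.0016] [167.4804609  -26.39971999] 0.56
catch_pad [0.4359, -0.1832, 0.1589] [-29.2163007  -0.1333161] 0.88
```

View pics/w10.png

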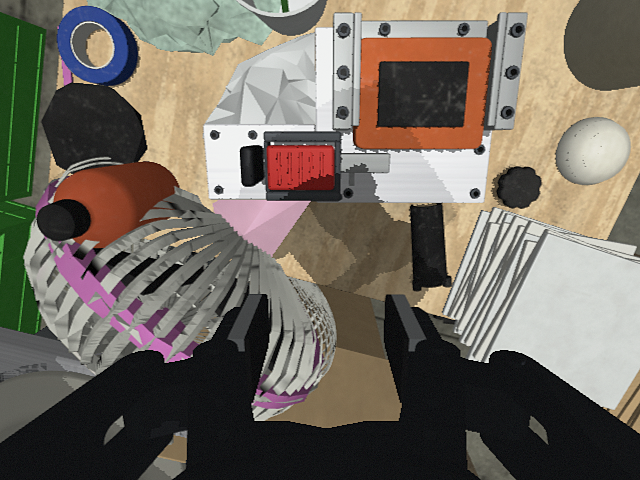

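View pics/side10c.png

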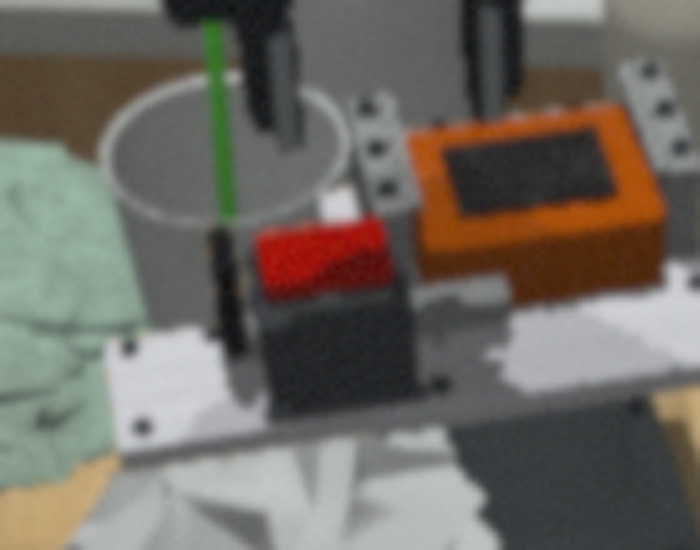

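```bash
python3 - <<'E'
from h import *
s=monitor.state();s['eef_pos']=np.array([.39200228,-.21024816,.23936969]);s['orientation']=np.array([-3.141,.007,-1.300])
for n,a in dict(tabL=(241,168,.165),tabR=(263,165,.165),padL=(267,168,.159),padR=(335,168,.159),nose=(390,163,.133),padMid=(301,168,.159)).items(): print(n,st(wonz(s,*a)))
im=cv2.imread('pics/w10.png');cv2.imwrite('pics/w10c.png',cv2.resize(im[110:220,200:400],None,fx=4,fy=4,interpolation=cv2.INTER_CUBIC))
s=monitor.state();print(s['wrist_force'],s['eef_pos'],s['t'])
E
```

```text
tabL [-62.37801643   2.35223855]
tabR [-50.21627691   3.95038682]
padL [-49.03628398   1.85002754]
padR [-10.72068515   1.79093342]
nose [24.02194216  2.72897601]
padMid [-29.86528388   1.82046012]
[-0.2953539   0.39890025  0.37898795] [ 0.39217776 -0.20929642  0.23763518] 12.0
```

View pics/w10c.png

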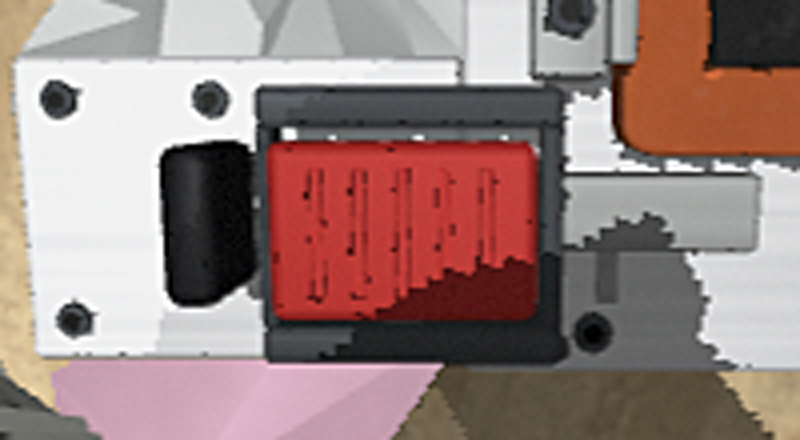

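The tab sits 32.5 mm from the pad centre (33 mm expected at home), the nose is at about x = 23 mm (22 expected), the catch is up and nothing is touching. Handing in.

```bash
python3 -c "
from h import *
print(robot.hand_in())"
```

```text
the job is handed in; nothing more can be done
None
```

I pushed the nest home against the rear stop. Then, with one fingertip holding the catch about 8–9 mm down, the other slid the bolt to its stop; I let the catch spring back up and handed in at about 12 s. `hand_in` gives no verdict, so what follows are my own last checks.

- **Nest:** it stopped hard against the rear stop at about 35–45 N. In the last pictures it lies flat with its rear edge at the stop. The network puts its centre at y ≈ 41–43 mm, against 39 mm when home; that is within a few mm of error.
- **Bolt:** it met its stop at about 50 N with the catch still down. The tab is 32.5 mm from the pad centre (33 mm expected), and the nose is at x ≈ 23 mm (about 22 mm expected).
- **Catch and loose parts:** the catch looks up, with the pad at z ≈ 159 mm. The loose parts look undisturbed, but I did not measure them again. The robot was clear of everything.

**Mishap:** on the first descent the tool drifted about 6 mm. A fingertip landed on the tab's top with about 74 N at the wrist, below the 120 N limit. I took this as fingertip contact, which the 40 N limit on the arm and gripper body should not cover. The next picture showed the tab and catch unmoved, so I corrected the position and went on.

**Detection that disagreed:** in the final wrist picture the network reported `bolt_tab` where the star knob is. I ignored it and measured the tab from the pixels.

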